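# Unstack the topping tubs and sort them by heft

### The arm

A 6-joint arm with a two-finger parallel gripper is mounted at the origin on the work surface. World frame = base frame: x ahead of the robot, y to its left, z up, the work surface at z = 0. Lengths are in m, angles in degrees, forces in N, time in s.
With the tool pointing down it reaches from about 0.275 to 0.85 m from the base axis. Payload 5.2 kg.
Tool frame: the origin (TCP) lies midway between the tips of the shut fingers; the grasp point (between the pads) lies 19 mm behind it; z points along the fingers, y is the line along which they close (so a half turn about z gives the same grasp; the last joint's range is limited). The gripper opens to 85 mm and grips with 20 to 120 N. Pads are 22 mm wide; open, the fingers measure 114 mm over their backs; the gripper's body (76 mm by 85 mm) begins 54 mm behind the grasp point. The pads swing forward as they close: fully open they stand 13 mm farther back than shut.
Start: joints at [64.584, 14.817, 87.949, -0, 77.235, -11.62], TCP at [0.131, 0.534, 0.231] pointing down, gripper open.
Joint ranges: [-179.93, 179.93], [-52.35, 119.4], [10.71, 147.94], [-69.91, 249.91], [12.55, 155.21], [-178.61, 178.61]. Speed limits (degrees/s): [147.25, 147.25, 180, 180, 180, 180].

### API

Orientations are given as a 3x3 rotation matrix whose columns are the frame's x, y, z axes.
In Python, from bench import manip, optics, spot_in, tip_of gives the robot as it stands.
- The arm moves only by the tool drive_tool, never from a script. Its arguments are lists of equal length, an entry for each row: "twist": the turn, a rotation vector about the tool's x, y, z each as a share of 0.5 rad, from -1 to 1, a list of three; "translation": the shift along the tool's x, y, z each as a share of 4 cm, from -1 to 1, a list of three; "claw": the opening, from -1 (shut) to 1 (fully open). In form: {"twist": [[rx, ry, rz], ...], "translation": [[dx, dy, dz], ...], "claw": [claw, ...]}. A call has 1 to 8 rows; each row shifts and turns the commanded pose from where the row before left it, along the tool's axes as they then stand; what a row does not reach is not made up. A row lasts 1/10 s, in which the tool goes at most 50 mm and 8.59 degrees, less where a joint would pass 70% of its speed; a pose out of reach is approached as far as the arm can. A call with a number of a shift or a turn outside -1 to 1 is refused whole. A call with a gripper value outside its range is refused whole. The fingers move at their own pace and stop on an object; "newtons" is the grip in N (left out, the last holds). Time passes only in rows, so rows that do not move let the fingers close. It gives the time, the measured TCP pose, the force, the opening and the grip force at its end, in the units of the state.
- manip.get_obs(): the state, without advancing time (a new reading comes with each control period).
- optics.snapshot(name): name is "scene" or "top" or "wrist"; returns (picture, depth): 400x640x3 uint8, red, green, blue; 400x640 float32, m along the optical axis (not along the pixel's ray), 0 where there is no reading.
- optics.camera_info(name): a dict with "fx", "fy", "cx", "cy" (pixels), "T" (4x4, takes a point from camera to world coordinates). Camera axes: x right, y down, z forward; pixel columns grow to the right and rows downward; lengths in m; the calibration is good to about 2 mm. The wrist camera is an equidistant fisheye: a pixel r from the principal point sees the ray r / f radians off the axis. A picture is of the moment at which its call begins: read the wrist's pose just before it. camera_info takes no time and is no camera call; for the wrist camera it gives the pose at the moment of the call.
- manip.close_job(): hands the job in; it is judged then, once.
Trained networks look in the newest picture that a camera, given by its name, has taken for a name from the list of things; names that differ only in an ending like _2 or _b are one class to them, and where a whole thing is asked for, a point or a joint stands for the part that bears it (a point fixed in the world has none). Each returns a list of dicts, best first, with "confidence" (0 to 1); they miss things now and then, are a little off and sometimes report something else, mostly with a low value. They report only what shows in the picture. A call takes as long as a camera call. They do not tell look-alikes from the thing itself.
- spot_in(camera, label): "pixel" ([column, row] in pixels, amid what is visible of it).
- tip_of(camera, label): "pixel" ([column, row] in pixels: a listed point, or the origin of a listed thing).
The state is a dict: "time_s": time; "qpos": joint angles; "joint_vel": joint speeds; "joint_efforts": joint torques, N m; "position": TCP position; "ee_rot": TCP orientation; "contact_force": force on the tool from outside, world axes, zero at the start; "wrist_torque": the same for the moment, N m; "grip_width": opening from 0.0 (shut) to 1.0 (fully open); "grasp_force": force on a finger pad.
Only numpy, scipy, OpenCV 4.12 (cv2) and the standard library are available. Lean on these libraries where they do the work, as an engineer would, in place of code of your own. Each camera call takes 0.05 s, during which the arm holds its last target. There are 200 camera calls.

### The job

Take the two stacks of lidded steel topping tubs apart and sort the four tubs by how heavy they feel when lifted: a tub more than half full goes on the low steel serving tray, a tub less than half full goes into the grey slatted refill crate, and one that is about half full may go to either. Stand every tub upright on the floor of its tray or crate, none on top of another and all let go; set them down without dropping or tipping them. Leave the oil bottle, the pepper mill and the salt shaker standing where they are.

Things in the scene. Friction and masses are not known exactly. Their poses are not given: they have to be found in the camera images.
- tub_round_large: Large round steel tub with a flat metal lid, 68 mm in diameter, 75 mm high. The lower tub of either stack. Origin: centre of its underside, z up through the lid. Closed and rigid. Weight differs at every start, unseen: 120 g empty to 440 g full; half full is 280 g (250 to 310 g counts as about half full).
- tub_square_large: Large square steel tub with a flat metal lid, 66 x 66 mm, 75 mm high, sides along its x and y axes. The lower tub of either stack. Origin: centre of its underside, z up through the lid. Closed and rigid. Weight differs at every start, unseen: 120 g empty to 440 g full; half full is 280 g (250 to 310 g counts as about half full).
- tub_round_small: Small round steel tub with a flat metal lid, 52 mm in diameter, 70 mm high. Stands on the lid of either large tub, within about 6 mm of its middle. Origin: centre of its underside, z up through the lid. Closed and rigid. Weight differs at every start, unseen: 80 g empty to 300 g full; half full is 190 g (160 to 220 g counts as about half full).
- tub_square_small: Small square steel tub with a flat metal lid, 48 x 48 mm, 70 mm high, sides along its x and y axes. Stands on the lid of either large tub, within about 6 mm of its middle. Origin: centre of its underside, z up through the lid. Closed and rigid. Weight differs at every start, unseen: 80 g empty to 300 g full; half full is 190 g (160 to 220 g counts as about half full).
- serving_tray: Low rectangular steel tray with a rolled rim and a small loop handle at each end, fixed, left or right of the stacks. 200 mm along its x, 240 mm along its y outside (handles 17 mm more along y), rim 23 mm high, walls 5 mm, flat floor 5 mm above its underside; room for all four tubs side by side. Origin: centre of its underside, z up.
- refill_crate: Grey plastic crate with slatted sides and dark drain slots in its floor, fixed, on the other side of the stacks from the tray. 200 mm along its x, 240 mm along its y (outside), 60 mm high, walls 6 mm (posts in the corners), flat floor 5 mm above its underside; room for all four tubs side by side. Origin: centre of its underside, z up.
- oil_bottle: Bystander: green glass oil bottle, 56 mm in diameter, 200 mm high, standing loose behind the stacks. Origin: centre of its underside. Not to be moved.
- pepper_mill: Bystander: dark turned wooden pepper mill, 52 mm in diameter at the foot, 140 mm high, standing loose behind the stacks. Origin: centre of its underside. Not to be moved.
- salt_shaker: Bystander: glass salt shaker with a steel top, 41 mm in diameter, 77 mm high, standing loose between the robot and the stacks. Origin: centre of its underside. Not to be moved.
Things that resemble listed ones, but are neither listed nor needed, are in the scene too. What is shaped like the tub_square_small but pink is not meant. Leave any pink look-alike of the tub_round_large alone.

How it is judged:
By the outcome, as a careful person would: the job done as asked, in the order asked, and still so for the second after the job is handed in, with the robot touching nothing.
It also fails if it takes over 120 s, if anything falls off the work surface, if the arm or the gripper's body presses on something with over 40 N, if the wrist force passes 120 N, or if a joint passes its speed limit or range.

## Working session

There is one attempt and no reset: what is moved stays moved. The work goes in short steps, Python scripts to look and compute and a tool call to move; the robot and the scene stay as the last step left them, time stands still between calls to the robot, and variables do not carry over. Pictures are saved under pics/ and viewed, at most 14 in all, crops included, and the job is handed in when it is done.

Besides the shell and the picture viewer there is one more tool, called after ">>>" by a JSON object that holds its "api" and its "payload". drive_tool: Moves the arm, as the interface text tells. Its arguments: {"type":"object","properties":{"twist":{"type":"array","items":{"type":"array","items":{"type":"number"}}},"translation":{"type":"array","items":{"type":"array","items":{"type":"number"}}},"claw":{"type":"array","items":{"type":"number"}},"newtons":{"type":"number"}},"required":["twist","translation","claw"]}

```bash
mkdir -p pics
cat > h.py <<'E'
import numpy as np, cv2
from bench import manip, optics, spot_in, tip_of
def pts(name,depth):
    c=optics.camera_info(name);T=np.array(c["T"]);v,u=np.mgrid[:400,:640]
    P=np.stack([(u-c["cx"])/c["fx"]*depth,(v-c["cy"])/c["fy"]*depth,depth],-1)
    W=P@T[:3,:3].T+T[:3,3];W[depth<=0]=np.nan
    return W
def save(n,p):cv2.imwrite(f"pics/{n}.png",p[:,:,::-1])
E
python3 - <<'E'
from h import *
for n in("scene","top"):
    p,d=optics.snapshot(n);save(n,p);np.save(n+"_W.npy",pts(n,d))
    W=pts(n,d)
    for l in("tub_round_large","tub_square_large","tub_round_small","tub_square_small","serving_tray","refill_crate","oil_bottle","pepper_mill","salt_shaker"):
        print(n,l,[(np.round(r["pixel"]).astype(int).tolist(),round(r["confidence"],2),np.round(W[int(r["pixel"][1]),int(r["pixel"][0])],3).tolist()) for r in spot_in(n,l)[:3]])
o=manip.get_obs();print(o)
E
```

```text
scene tub_round_large [([444, 164], 0.82, [0.389, 0.218, 0.073]), ([343, 231], 0.68, [0.617, 0.049, 0.069])]
scene tub_square_large [([298, 207], 0.88, [0.576, -0.052, 0.06])]
scene tub_round_small [([352, 202], 0.92, [0.605, 0.06, 0.14])]
scene tub_square_small [([319, 155], 0.81, [0.422, -0.053, 0.068]), ([296, 177], 0.59, [0.568, -0.054, 0.135]), ([347, 230], 0.16, [0.616, 0.056, 0.074])]
scene serving_tray [([216, 190], 0.93, [0.533, -0.264, 0.006])]
scene refill_crate [([477, 244], 0.62, [0.528, 0.306, 0.006])]
scene oil_bottle [([349, 297], 0.59, [0.773, 0.095, 0.133])]
scene pepper_mill [([263, 275], 0.69, [0.756, -0.049, 0.099])]
scene salt_shaker [([357, 163], 0.72, [0.408, 0.031, 0.052])]
top tub_round_large [([218, 283], 0.7, [0.362, 0.221, 0.075]), ([296, 202], 0.55, [0.559, 0.035, 0.075])]
top tub_square_large [([324, 214], 0.81, [0.53, -0.031, 0.078])]
top tub_round_small [([287, 190], 0.56, [0.579, 0.057, 0.143])]
top tub_square_small [([335, 269], 0.93, [0.4, -0.063, 0.07]), ([336, 206], 0.77, [0.543, -0.059, 0.146])]
top serving_tray [([414, 223], 0.65, [0.518, -0.26
[... 411 characters left out ...]
93e+01, -1.16205987e+01]), 'joint_vel': array([ 0.02035525,  0.08659836,  0.0862931 , -0.01598681, -0.04085747,
       -0.01432454]), 'joint_efforts': array([-1.30132839e-04, -4.45916390e+01, -2.90899140e+01, -4.23124202e-04,
        5.75804497e-04,  2.44664619e-05]), 'position': array([0.13117011, 0.53413291, 0.23131764]), 'ee_rot': array([[-9.71146182e-01,  2.38484994e-01,  3.11306913e-05],
       [ 2.38484993e-01,  9.71146183e-01, -9.88879229e-06],
       [-3.25907806e-05, -2.17926017e-06, -9.99999999e-01]]), 'contact_force': array([-0.94348111,  0.36523659,  0.44325249]), 'wrist_torque': array([ 0.01456238, -0.0132157 , -0.0305521 ]), 'grasp_force': 0.0, 'grip_width': 1.0007766996055607}
```

View pics/top.png

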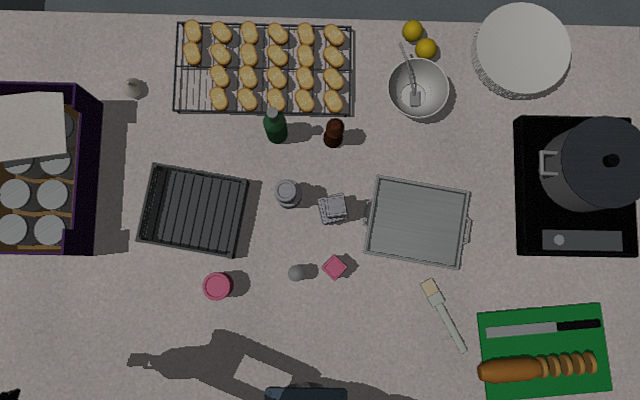

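View pics/scene.png

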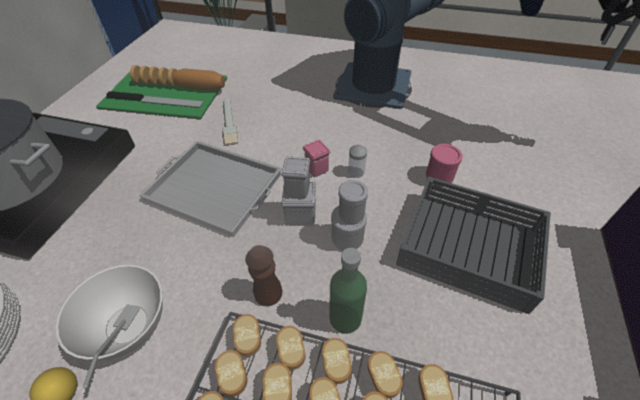

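The top view shows the round-on-round stack at pixel (287,193) and the square-on-square stack at (333,208). The tray is on the right at (418,222) and the crate on the left at (193,210). The pink look-alikes are at (218,286) and (335,268), and the salt shaker is at (296,272). Next I measure the poses from depth.

```bash
cat >> h.py <<'E'
def rect(Q):
    r=cv2.minAreaRect((Q[:,:2]*1000).astype(np.float32));return np.round(r[0],1),np.round(r[1],1),round(r[2],1)
E
python3 - <<'E'
from h import *
W=np.load("top_W.npy");S=np.load("scene_W.npy")
def sel(A,c,r,z0,z1):
    m=(np.hypot(A[...,0]-c[0],A[...,1]-c[1])<r)&(A[...,2]>z0)&(A[...,2]<z1);return A[m]
for nm,A in(("top",W),("scene",S)):
  for l,c,r,z0,z1 in(("rs",(.58,.055),.05,.137,.155),("ss",(.545,-.058),.05,.137,.155),("rl",(.58,.055),.06,.067,.08),("sl",(.545,-.058),.06,.067,.08),
   ("rAll",(.58,.055),.06,.02,.155),("sAll",(.545,-.058),.055,.02,.155),("salt",(.39,.04),.04,.02,.1),("oil",(.74,.09),.06,.02,.25),("mill",(.73,-.055),.05,.02,.2),("pinksq",(.4,-.063),.055,.02,.1),("pinkr",(.365,.221),.06,.02,.1),
   ("tray",(.52,-.265),.17,.015,.03),("crate",(.54,.3),.17,.05,.07)):
    Q=sel(A,c,r,z0,z1)
    if len(Q)>8: print(nm,l,len(Q),*rect(Q),"zmed",np.median(Q[:,2]).round(4),"zmax",Q[:,2].max().round(3))
E
```

```text
top rs 391 [579.   58.6] [51.8 48.9] 1.3 zmed 0.1441 zmax 0.151
top ss 414 [544.7 -58.2] [47.9 47.8] 9.4 zmed 0.144 zmax 0.151
top rl 175 [577.9  50.2] [54.3 65.7] 50.7 zmed 0.0746 zmax 0.08
top sl 259 [546.7 -55.9] [65.7 66.2] 15.2 zmed 0.0739 zmax 0.079
top rAll 634 [578.7  53. ] [58.8 66.4] 39.8 zmed 0.1419 zmax 0.151
top sAll 722 [546.9 -56. ] [66.  66.6] 15.2 zmed 0.1411 zmax 0.151
top salt 223 [386.2  31.8] [38.6 38.9] 1.2 zmed 0.0742 zmax 0.084
top oil 660 [753.3  83.1] [53.2 73.5] 44.7 zmed 0.1317 zmax 0.204
top mill 465 [736.7 -55.4] [46.7 46.9] 2.5 zmed 0.1235 zmax 0.146
top pinksq 385 [402.8 -61.3] [48.3 46.8] 46.3 zmed 0.0688 zmax 0.076
top pinkr 689 [366.  214.1] [67.5 98.4] 57.6 zmed 0.0738 zmax 0.082
top tray 1278 [ 491.5 -269.5] [274.9 267.4] 80.8 zmed 0.0223 zmax 0.03
top crate 1075 [538.1 294. ] [243. 202.] 80.8 zmed 0.06 zmax 0.069
scene rs 568 [581.5  57.2] [49.4 50.7] 12.6 zmed 0.144 zmax 0.148
scene ss 508 [547.2 -60. ] [47.9 47.9] 9.0 zmed 0.1437 zmax 0.147
scene rl 431 [591.2  53.7] [52.2 67.6] 1.9 zmed 0.0744 zmax 0.079
scene sl 458 [550.4 -57.2] [63.8 66.4] 15.8 zmed 0.0738 zmax 0.08
scene rAll 1943 [587.6  54.7] [60.  66.5] 14.0 zmed 0.093 zmax 0.148
scene sAll 1898 [550.4 -57.2] [63.8 66.4] 15.8 zmed 0.0876 zmax 0.147
scene salt 434 [393.6  31.2] [32.  39.5] 16.2 zmed 0.0604 zmax 0.08
scene oil 2296 [758.6  86.6] [54.2 66.4] 71.0 zmed 0.1292 zmax 0.202
scene mill 1412 [743.2 -55.3] [45.3 46.6] 73.4 zmed 0.0974 zmax 0.142
scene pinksq 613 [406.1 -63. ] [47.7 46. ] 48.6 zmed 0.0656 zmax 0.073
scene pinkr 1019 [372.1 225.2] [101.4  67.1] 15.5 zmed 0.0718 zmax 0.078
scene tray 1567 [ 523.3 -275. ] [275.4 207.3] 81.1 zmed 0.0226 zmax 0.027
scene crate 2449 [516.9 295.3] [241.8 247.6] 80.7 zmed 0.0594 zmax 0.07
```

```bash
cat >> h.py <<'E'
def plan(x,y,z,yaw=None):
    "yaw: angle of tool y axis in world, deg; prints total twist z, and translation shares in the turned tool frame"
    o=manip.get_obs();R=np.array(o["ee_rot"]);p=np.array(o["position"])
    a=np.degrees(np.arctan2(R[1,1],R[0,1]));yaw=a if yaw is None else yaw
    t=np.radians(yaw);Y=np.array([np.cos(t),np.sin(t),0]);Z=np.array([0,0,-1.]);X=np.cross(Y,Z)
    d=np.array([x,y,z])-p
    print("t",round(o["time_s"],2),"pos",p.round(4),"yaw",a.round(1),"tilt",R[2].round(3),"w",round(o["grip_width"],3),"gf",round(o["grasp_force"],1),"F",o["contact_force"].round(2))
    print("twist z total",round(-(yaw-a)/28.648,3),"trans total",(np.array([X@d,Y@d,Z@d])/.04).round(3))
def weigh(n=10):
    F=[];
    for _ in range(n):
        optics.snapshot("top");o=manip.get_obs();F.append(np.r_[o["contact_force"],o["joint_efforts"][1:3],o["wrist_torque"]])
    F=np.array(F);print("t",o["time_s"],"mean",F.mean(0).round(3),"std",F.std(0).round(3))
E
python3 - <<'E'
from h import *
weigh(8)
plan(.58,.0578,.2,81)
E
```

```text
t 1.4 mean [ 3.7800e-01 -1.9600e-01 -2.5500e-01 -4.4593e+01 -2.9089e+01  1.1000e-02
 -1.8000e-02 -3.0000e-03] std [0.494 0.316 0.445 0.    0.001 0.028 0.021 0.034]
t 1.4 pos [0.1311 0.5341 0.2313] yaw 76.2 tilt [ 0.  0. -1.] w 1.0 gf 0.0 F [ 1.28  0.09 -0.65]
twist z total -0.167 trans total [-12.946 -10.007   0.783]
```

>>> {"api": "drive_tool", "payload": {"twist": [[0, 0, -0.167], [0, 0, 0], [0, 0, 0], [0, 0, 0], [0, 0, 0], [0, 0, 0], [0, 0, 0], [0, 0, 0]], "translation": [[0, 0, 0], [-0.4, -0.3, 0], [-0.7, -0.55, 0], [-0.7, -0.55, 0], [-0.7, -0.55, 0], [-0.7, -0.55, 0], [-0.7, -0.55, 0], [-0.7, -0.55, 0]], "claw": [1, 1, 1, 1, 1, 1, 1, 1], "newtons": 40}}

```text
time_s: 2.2
position: [0.2911, 0.362, 0.2315]
ee_rot: [[-0.988, 0.156, 0.0], [0.156, 0.988, 0.0], [-0.0, 0.0, -1.0]]
contact_force: [0.7, 0.0, -0.0]
grip_width: 1.001
grasp_force: 0.0
```

>>> {"api": "drive_tool", "payload": {"twist": [[0, 0, 0], [0, 0, 0], [0, 0, 0], [0, 0, 0], [0, 0, 0], [0, 0, 0], [0, 0, 0], [0, 0, 0]], "translation": [[-0.7, -0.55, 0], [-0.7, -0.55, 0], [-0.7, -0.55, 0], [-0.7, -0.55, 0], [-0.7, -0.55, 0], [-0.7, -0.55, 0], [-0.7, -0.55, 0], [-0.7, -0.55, 0]], "claw": [1, 1, 1, 1, 1, 1, 1, 1]}}

```text
time_s: 3.0
position: [0.4849, 0.1529, 0.2314]
ee_rot: [[-0.988, 0.157, 0.0], [0.157, 0.988, 0.0], [-0.0, 0.0, -1.0]]
contact_force: [0.4, 0.2, 0.5]
grip_width: 1.0
grasp_force: 0.0
```

Run:
```python
from h import *
plan(.58,.0578,.2,81)
```

```text
t 3.0 pos [0.4849 0.1529 0.2314] yaw 81.0 tilt [-0.  0. -1.] w 1.0 gf 0.0 F [0.44 0.22 0.48]
twist z total -0.001 trans total [-2.721 -1.977  0.786]
```

>>> {"api": "drive_tool", "payload": {"twist": [[0, 0, 0], [0, 0, 0], [0, 0, 0], [0, 0, 0], [0, 0, 0], [0, 0, 0], [0, 0, 0]], "translation": [[-0.7, -0.5, 0], [-0.7, -0.5, 0.1], [-0.65, -0.5, 0.2], [-0.47, -0.35, 0.2], [-0.2, -0.127, 0.186], [0, 0, 0.1], [0, 0, 0]], "claw": [1, 1, 1, 1, 1, 1, 1]}}

```text
time_s: 3.7
position: [0.5779, 0.0598, 0.199]
ee_rot: [[-0.988, 0.156, -0.002], [0.156, 0.988, 0.001], [0.002, 0.0, -1.0]]
contact_force: [-0.4, 0.1, -0.7]
grip_width: 0.999
grasp_force: 0.0
```

Run:
```python
from h import *
weigh(4)
plan(.58,.0578,.103,81)
```

```text
t 3.9 mean [-5.7000e-02  3.8500e-01  3.5600e-01 -4.7909e+01 -2.8342e+01 -1.6000e-02
 -6.0000e-03 -2.6000e-02] std [0.538 0.54  0.298 0.175 0.033 0.03  0.026 0.019]
t 3.9 pos [0.5787 0.0601 0.2006] yaw 81.1 tilt [-0.001  0.    -1.   ] w 1.002 gf 0.0 F [0.05 0.75 0.08]
twist z total 0.002 trans total [-0.042 -0.05   2.439]
```

>>> {"api": "drive_tool", "payload": {"twist": [[0, 0, 0], [0, 0, 0], [0, 0, 0], [0, 0, 0], [0, 0, 0], [0, 0, 0]], "translation": [[-0.04, -0.05, 0.3], [0, 0, 0.6], [0, 0, 0.6], [0, 0, 0.5], [0, 0, 0.3], [0, 0, 0.14]], "claw": [1, 1, 1, 1, 1, 1]}}

```text
time_s: 4.5
position: [0.5794, 0.057, 0.1007]
ee_rot: [[-0.988, 0.156, -0.002], [0.156, 0.988, 0.0], [0.002, -0.0, -1.0]]
contact_force: [0.2, -0.7, 0.1]
grip_width: 1.0
grasp_force: 0.0
```

Run:
```python
from h import *
weigh(2)
plan(.58,.0578,.103,81)
```

```text
t 4.6 mean [-2.5400e-01  2.0500e-01 -4.9500e-01 -5.1158e+01 -2.5575e+01  1.8000e-02
 -2.1000e-02 -2.6000e-02] std [0.097 0.279 0.368 1.226 0.686 0.044 0.011 0.003]
t 4.6 pos [0.58   0.0569 0.1017] yaw 81.0 tilt [ 0.001 -0.    -1.   ] w 1.001 gf 0.0 F [-0.16 -0.07 -0.13]
twist z total -0.0 trans total [ 0.004  0.023 -0.032]
```

Good. Close, lift gently.

>>> {"api": "drive_tool", "payload": {"twist": [[0, 0, 0], [0, 0, 0], [0, 0, 0], [0, 0, 0], [0, 0, 0], [0, 0, 0]], "translation": [[0, 0, 0], [0, 0, 0], [0, 0, 0], [0, 0, 0], [0, 0, 0], [0, 0, 0]], "claw": [-1, -1, -1, -1, -1, -1], "newtons": 40}}

```text
time_s: 5.2
position: [0.5812, 0.0569, 0.1035]
ee_rot: [[-0.988, 0.157, 0.002], [0.157, 0.988, -0.0], [-0.002, 0.0, -1.0]]
contact_force: [-0.4, 2.3, 5.4]
grip_width: 0.606
grasp_force: 42.0
```

>>> {"api": "drive_tool", "payload": {"twist": [[0, 0, 0], [0, 0, 0], [0, 0, 0], [0, 0, 0], [0, 0, 0], [0, 0, 0], [0, 0, 0], [0, 0, 0]], "translation": [[0, 0, -0.1], [0, 0, -0.3], [0, 0, -0.5], [0, 0, -0.6], [0, 0, -0.5], [0, 0, -0.3], [0, 0, -0.15], [0, 0, 0]], "claw": [-1, -1, -1, -1, -1, -1, -1, -1]}}

```text
time_s: 6.0
position: [0.5805, 0.0568, 0.2009]
ee_rot: [[-0.988, 0.157, 0.001], [0.157, 0.988, -0.0], [-0.001, 0.0, -1.0]]
contact_force: [1.3, -0.0, -1.9]
grip_width: 0.6
grasp_force: 42.0
```

Run:
```python
from h import *
weigh(10)
plan(.58,.0578,.2,81)
```

```text
t 6.5 mean [-3.4000e-02 -4.5900e-01 -1.7270e+00 -5.0000e+01 -2.9355e+01  3.0000e-03
  6.0000e-03 -3.0000e-03] std [0.515 0.576 0.509 0.371 0.267 0.032 0.023 0.017]
t 6.5 pos [0.5802 0.0568 0.1999] yaw 81.0 tilt [ 0.001 -0.    -1.   ] w 0.598 gf 42.0 F [-0.28 -1.15 -0.58]
twist z total -0.001 trans total [ 0.009  0.024 -0.002]
```

Run:
```python
from h import *
F=[]
for _ in range(10):
    optics.snapshot("top");o=manip.get_obs();F.append(np.r_[o["contact_force"][2],o["joint_efforts"][1:3]])
print(np.array(F).round(3));print(o["qpos"],o["joint_vel"])
```

```text
[[ -1.1   -49.609 -29.151]
 [ -0.722 -49.61  -29.162]
 [ -1.995 -49.617 -29.174]
 [ -2.074 -49.626 -29.183]
 [ -1.355 -49.636 -29.191]
 [ -2.08  -49.646 -29.197]
 [ -1.881 -49.654 -29.202]
 [ -1.147 -49.662 -29.205]
 [ -1.926 -49.668 -29.207]
 [ -1.505 -49.673 -29.208]]
[-5.36326235e+00  1.94363050e+01  8.59651446e+01 -1.68408886e-04
  7.45950445e+01 -8.63501402e+01] [-0.00641146 -0.00172408 -0.08282839 -0.13152801 -0.01063453  0.0776533 ]
```

```bash
cat >> h.py <<'E'
def slot(k,a,b):
    c,t={"crate":((.538,.294),-9.2),"tray":((.523,-.275),-9)}[k];t=np.radians(t)
    return c[0]+a*np.cos(t)-b*np.sin(t),c[1]+a*np.sin(t)+b*np.cos(t)
E
python3 - <<'E'
from h import *
plan(*slot("crate",.045,.058),.2,81)
E
```

```text
t 7.0 pos [0.5803 0.0568 0.2003] yaw 81.0 tilt [-0.  0. -1.] w 0.599 gf 42.0 F [-0.01  0.7  -1.51]
twist z total -0.0 trans total [8.420e-01 7.137e+00 7.000e-03]
```

>>> {"api": "drive_tool", "payload": {"twist": [[0, 0, 0], [0, 0, 0], [0, 0, 0], [0, 0, 0], [0, 0, 0], [0, 0, 0], [0, 0, 0], [0, 0, 0]], "translation": [[0, 0.2, 0], [0.1, 0.4, 0], [0.1, 0.6, 0], [0.1, 0.8, 0], [0.1, 0.8, 0], [0.1, 0.8, 0], [0.1, 0.8, 0], [0.1, 0.8, 0]], "claw": [-1, -1, -1, -1, -1, -1, -1, -1]}}

```text
time_s: 7.8
position: [0.5845, 0.2695, 0.2003]
ee_rot: [[-0.988, 0.156, -0.0], [0.156, 0.988, 0.0], [0.0, 0.0, -1.0]]
contact_force: [0.4, -0.4, -1.9]
grip_width: 0.598
grasp_force: 42.0
```

>>> {"api": "drive_tool", "payload": {"twist": [[0, 0, 0], [0, 0, 0], [0, 0, 0], [0, 0, 0], [0, 0, 0], [0, 0, 0], [0, 0, 0]], "translation": [[0.1, 0.8, 0], [0.04, 0.6, 0], [0, 0.35, 0], [0, 0.187, 0], [0, 0, 0], [0, 0, 0], [0, 0, 0]], "claw": [-1, -1, -1, -1, -1, -1, -1]}}

```text
time_s: 8.5
position: [0.592, 0.3428, 0.2003]
ee_rot: [[-0.987, 0.158, -0.0], [0.158, 0.987, -0.0], [0.0, -0.0, -1.0]]
contact_force: [1.5, 0.2, -1.2]
grip_width: 0.597
grasp_force: 42.1
```

Run:
```python
from h import *
p,d=optics.snapshot("top");save("c1",p[120:300,100:380])
plan(*slot("crate",.045,.058),.035,81)
W=pts("top",d)
m=(W[...,2]>.055)&(W[...,2]<.063)&(W[...,1]>.15)&(W[...,1]<.45)&(W[...,0]>.38)&(W[...,0]<.7)
print(rect(W[m]))
```

```text
t 8.55 pos [0.5921 0.3428 0.2004] yaw 80.9 tilt [ 0. -0. -1.] w 0.597 gf 42.1 F [-0.36  0.97 -1.2 ]
twist z total -0.003 trans total [0.014 0.029 4.135]
(array([537. , 291.2]), array([237.8, 201.1]), 80.9)
```

View pics/c1.png

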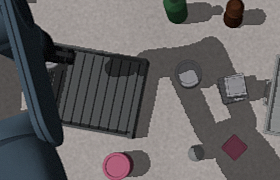

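The crop shows the round tub carried over the crate. The large round lid stays at crop (188,73), and the neighbouring things are undisturbed. I lower it now.

>>> {"api": "drive_tool", "payload": {"twist": [[0, 0, 0], [0, 0, 0], [0, 0, 0], [0, 0, 0], [0, 0, 0], [0, 0, 0], [0, 0, 0], [0, 0, 0]], "translation": [[0, 0, 0.3], [0, 0, 0.7], [0, 0, 0.8], [0, 0, 0.8], [0, 0, 0.7], [0, 0, 0.4], [0, 0, 0.2], [0, 0, 0.1]], "claw": [-1, -1, -1, -1, -1, -1, -1, -1]}}

```text
time_s: 9.35
position: [0.592, 0.3438, 0.0398]
ee_rot: [[-0.988, 0.157, -0.0], [0.157, 0.988, -0.0], [0.0, -0.0, -1.0]]
contact_force: [0.6, 0.1, -1.0]
grip_width: 0.601
grasp_force: 42.1
```

>>> {"api": "drive_tool", "payload": {"twist": [[0, 0, 0], [0, 0, 0], [0, 0, 0], [0, 0, 0]], "translation": [[0, 0, 0.05], [0, 0, 0.05], [0, 0, 0.03], [0, 0, 0]], "claw": [-1, -1, -1, -1]}}

```text
time_s: 9.75
position: [0.5922, 0.3442, 0.0357]
ee_rot: [[-0.988, 0.157, 0.001], [0.157, 0.988, 0.0], [-0.001, 0.0, -1.0]]
contact_force: [-0.1, -0.5, -1.6]
grip_width: 0.597
grasp_force: 42.1
```

Run:
```python
from h import *
weigh(4)
plan(*slot("crate",.045,.058),.034,81)
```

```text
t 9.95 mean [ 3.5200e-01 -1.4000e-02 -1.3380e+00 -6.3464e+01 -2.5704e+01 -1.0000e-03
 -2.6000e-02  1.0000e-03] std [0.733 0.682 0.184 0.031 0.007 0.027 0.017 0.027]
t 9.95 pos [0.592  0.3441 0.0354] yaw 81.0 tilt [-0.  0. -1.] w 0.602 gf 42.1 F [-0.09 -0.84 -1.36]
twist z total -0.0 trans total [ 0.007 -0.002  0.036]
```

>>> {"api": "drive_tool", "payload": {"twist": [[0, 0, 0], [0, 0, 0], [0, 0, 0], [0, 0, 0]], "translation": [[0, 0, 0.02], [0, 0, 0.02], [0, 0, 0.01], [0, 0, 0]], "claw": [-1, -1, -1, -1]}}

```text
time_s: 10.35
position: [0.5919, 0.3441, 0.0335]
ee_rot: [[-0.988, 0.157, 0.0], [0.157, 0.988, 0.0], [-0.0, 0.0, -1.0]]
contact_force: [-1.5, 0.2, 2.8]
grip_width: 0.597
grasp_force: 42.4
```

Run:
```python
from h import *
weigh(4)
plan(*slot("crate",.045,.058),.034,81)
```

```text
t 10.55 mean [-1.9870e+00 -7.3200e-01  3.4810e+00 -6.0224e+01 -2.4902e+01 -2.0700e-01
  3.1300e-01 -5.8000e-02] std [0.392 0.302 0.602 0.29  0.068 0.038 0.035 0.021]
t 10.55 pos [0.5919 0.344  0.0335] yaw 81.0 tilt [-0.  0. -1.] w 0.604 gf 42.3 F [-2.16 -0.29  4.51]
twist z total -0.0 trans total [ 0.005 -0.    -0.013]
```

>>> {"api": "drive_tool", "payload": {"twist": [[0, 0, 0], [0, 0, 0], [0, 0, 0], [0, 0, 0]], "translation": [[0, 0, 0], [0, 0, 0], [0, 0, 0], [0, 0, 0]], "claw": [0.5, 0.5, 0.5, 0.5]}}

```text
time_s: 10.95
position: [0.5918, 0.344, 0.0328]
ee_rot: [[-0.988, 0.157, -0.0], [0.157, 0.988, -0.0], [0.0, -0.0, -1.0]]
contact_force: [0.4, -0.2, 0.3]
grip_width: 0.747
grasp_force: 0.0
```

Run:
```python
from h import *
weigh(4);o=manip.get_obs();print(o["joint_efforts"],o["qpos"])
plan(*slot("crate",.045,.058),.2,81)
```

```text
t 11.15 mean [-2.8400e-01 -2.6000e-02 -1.5800e-01 -6.2385e+01 -2.5035e+01  1.9000e-02
 -1.0000e-03 -2.0000e-03] std [0.043 0.305 0.244 0.011 0.002 0.028 0.017 0.034]
[-3.50456343e-03 -6.23731542e+01 -2.50342512e+01 -4.86163099e-04
 -2.06650287e-05 -5.94133348e-05] [ 2.08524631e+01  3.80530134e+01  8.03120561e+01  2.31523830e-03
  6.16395062e+01 -6.01337895e+01]
t 11.15 pos [0.5918 0.344  0.033 ] yaw 81.0 tilt [ 0. -0. -1.] w 0.751 gf 0.0 F [-0.23 -0.51  0.18]
twist z total -0.001 trans total [ 4.000e-03  0.000e+00 -4.175e+00]
```

>>> {"api": "drive_tool", "payload": {"twist": [[0, 0, 0], [0, 0, 0], [0, 0, 0], [0, 0, 0], [0, 0, 0], [0, 0, 0], [0, 0, 0]], "translation": [[0, 0, -0.2], [0, 0, -0.5], [0, 0, -0.8], [0, 0, -0.9], [0, 0, -0.9], [0, 0, -0.6], [0, 0, -0.3]], "claw": [0.5, 0.5, 0.5, 0.5, 1, 1, 1]}}

```text
time_s: 11.85
position: [0.593, 0.3445, 0.2052]
ee_rot: [[-0.988, 0.157, 0.005], [0.157, 0.988, 0.002], [-0.005, 0.003, -1.0]]
contact_force: [-0.3, 0.3, -0.2]
grip_width: 0.995
grasp_force: 0.0
```

Run:
```python
from h import *
for n in("top","scene"):
    p,d=optics.snapshot(n);save("a1"+n,p);W=pts(n,d)
    for z0,z1,c,r in((.07,.079,(.58,.053),.06),(.137,.155,(.546,-.058),.05),(.07,.08,(.593,.344),.04)):
        m=(np.hypot(W[...,0]-c[0],W[...,1]-c[1])<r)&(W[...,2]>z0)&(W[...,2]<z1)
        Q=W[m]
        if len(Q)>8: print(n,len(Q),*rect(Q),np.median(Q[:,2]), (cv2.minEnclosingCircle((Q[:,:2]*1000).astype(np.float32))))
plan(.58,.053,.13,81)
```

```text
top 526 [582.1  55.6] [67.3 64.1] 1.6 0.074251749440161 ((581.9376220703125, 55.51746368408203), 33.98031234741211)
top 416 [544.6 -58.4] [48.2 47.9] 9.4 0.14376508654055153 ((543.9388427734375, -58.45224380493164), 30.965871810913086)
top 246 [584.  345.3] [37.3 50.7] 1.7 0.07475141572079791 ((589.8578491210938, 346.0804748535156), 26.17928695678711)
scene 818 [583.5  54.6] [65.5 68. ] 63.8 0.07385693648932751 ((583.3316650390625, 53.225624084472656), 34.63676071166992)
scene 506 [547.1 -59.9] [48.  48.4] 8.2 0.14370422645032316 ((545.7271728515625, -60.11345672607422), 31.761838912963867)
scene 634 [591.3 343.5] [50.3 50.5] 86.2 0.07433158977245097 ((589.976806640625, 344.1850280761719), 27.02996253967285)
t 11.95 pos [0.5927 0.3444 0.2035] yaw 81.0 tilt [-0.004  0.002 -1.   ] w 1.0 gf 0.0 F [ 0.1  -0.65  0.66]
twist z total -0.0 trans total [-0.825 -7.245  1.838]
```

View pics/a1scene.png

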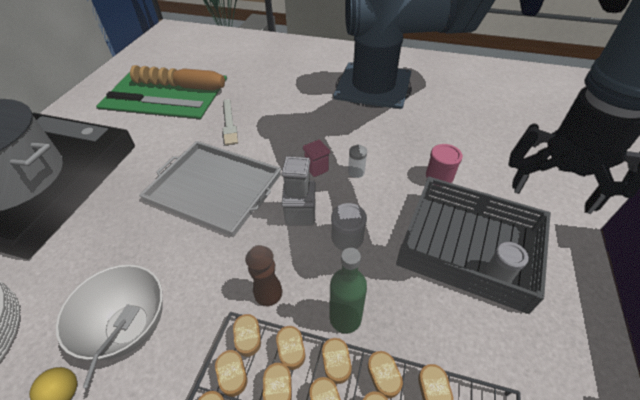

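The scene shows the small round tub upright in the crate at (510,260) and everything else in place. I take the small square tub next.

Run:
```python
from h import *
plan(.5455,-.0592,.2,99)
```

```text
t 11.95 pos [0.5927 0.3444 0.2035] yaw 81.0 tilt [-0.004  0.002 -1.   ] w 1.0 gf 0.0 F [ 0.1  -0.65  0.66]
twist z total -0.629 trans total [ 2.745 -9.781  0.088]
```

>>> {"api": "drive_tool", "payload": {"twist": [[0, 0, -0.2], [0, 0, -0.229], [0, 0, -0.2], [0, 0, 0], [0, 0, 0], [0, 0, 0], [0, 0, 0], [0, 0, 0]], "translation": [[0, 0, 0], [0, 0, 0], [0, 0, 0], [0.1, -0.4, 0], [0.2, -0.7, 0], [0.24, -0.86, 0], [0.24, -0.86, 0], [0.24, -0.86, 0]], "claw": [1, 1, 1, 1, 1, 1, 1, 1]}}

```text
time_s: 12.75
position: [0.5732, 0.1899, 0.1996]
ee_rot: [[-0.988, -0.154, -0.002], [-0.154, 0.988, -0.001], [0.003, -0.0, -1.0]]
contact_force: [0.7, 0.2, 0.0]
grip_width: 1.001
grasp_force: 0.0
```

>>> {"api": "drive_tool", "payload": {"twist": [[0, 0, 0], [0, 0, 0], [0, 0, 0], [0, 0, 0], [0, 0, 0], [0, 0, 0], [0, 0, 0], [0, 0, 0]], "translation": [[0.24, -0.86, 0], [0.24, -0.86, 0], [0.24, -0.86, 0], [0.24, -0.86, 0.05], [0.24, -0.86, 0.04], [0.24, -0.86, 0], [0.24, -0.7, 0], [0.04, -0.241, 0]], "claw": [1, 1, 1, 1, 1, 1, 1, 1]}}

```text
time_s: 13.55
position: [0.543, -0.0628, 0.1963]
ee_rot: [[-0.989, -0.151, -0.003], [-0.151, 0.989, -0.0], [0.003, -0.0, -1.0]]
contact_force: [-0.9, -0.1, 0.2]
grip_width: 0.999
grasp_force: 0.0
```

>>> {"api": "drive_tool", "payload": {"twist": [[0, 0, 0], [0, 0, 0], [0, 0, 0], [0, 0, 0], [0, 0, 0], [0, 0, 0], [0, 0, 0], [0, 0, 0]], "translation": [[0, 0, 0], [0, 0, 0], [0, 0, 0], [0, 0, 0], [0, 0, 0], [0, 0, 0], [0, 0, 0], [0, 0, 0]], "claw": [1, 1, 1, 1, 1, 1, 1, 1]}}

```text
time_s: 14.35
position: [0.5449, -0.0594, 0.1975]
ee_rot: [[-0.988, -0.157, 0.0], [-0.157, 0.988, -0.0], [-0.0, -0.0, -1.0]]
contact_force: [-0.3, 0.2, 0.8]
grip_width: 0.996
grasp_force: 0.0
```

Run:
```python
from h import *
weigh(4)
plan(.5455,-.0592,.103,99)
```

```text
t 14.55 mean [-3.0800e-01  1.7400e-01  2.7300e-01 -4.4914e+01 -2.8141e+01  2.9000e-02
 -1.9000e-02 -1.4000e-02] std [0.43  0.413 0.667 0.001 0.001 0.014 0.047 0.03 ]
t 14.55 pos [ 0.5448 -0.0596  0.1975] yaw 99.0 tilt [ 0. -0. -1.] w 0.998 gf 0.0 F [-0.86 -0.33  1.36]
twist z total 0.0 trans total [-0.018  0.007  2.362]
```

Settled baseline: τ2 −44.914, τ3 −28.141.

>>> {"api": "drive_tool", "payload": {"twist": [[0, 0, 0], [0, 0, 0], [0, 0, 0], [0, 0, 0], [0, 0, 0], [0, 0, 0], [0, 0, 0]], "translation": [[-0.02, 0, 0.3], [0, 0, 0.6], [0, 0, 0.6], [0, 0, 0.5], [0, 0, 0.26], [0, 0, 0.1], [0, 0, 0]], "claw": [1, 1, 1, 1, 1, 1, 1]}}

```text
time_s: 15.25
position: [0.5456, -0.0594, 0.1027]
ee_rot: [[-0.988, -0.156, -0.001], [-0.156, 0.988, 0.0], [0.001, 0.0, -1.0]]
contact_force: [-0.8, 0.1, 0.6]
grip_width: 0.999
grasp_force: 0.0
```

>>> {"api": "drive_tool", "payload": {"twist": [[0, 0, 0], [0, 0, 0], [0, 0, 0], [0, 0, 0], [0, 0, 0], [0, 0, 0]], "translation": [[0, 0, 0], [0, 0, 0], [0, 0, 0], [0, 0, 0], [0, 0, 0], [0, 0, 0]], "claw": [-1, -1, -1, -1, -1, -1], "newtons": 40}}

```text
time_s: 15.85
position: [0.5464, -0.0598, 0.1041]
ee_rot: [[-0.988, -0.157, 0.002], [-0.157, 0.988, -0.001], [-0.002, -0.001, -1.0]]
contact_force: [-0.4, -1.0, 6.2]
grip_width: 0.556
grasp_force: 42.2
```

>>> {"api": "drive_tool", "payload": {"twist": [[0, 0, 0], [0, 0, 0], [0, 0, 0], [0, 0, 0], [0, 0, 0], [0, 0, 0], [0, 0, 0], [0, 0, 0]], "translation": [[0, 0, -0.1], [0, 0, -0.3], [0, 0, -0.5], [0, 0, -0.6], [0, 0, -0.5], [0, 0, -0.26], [0, 0, -0.1], [0, 0, 0]], "claw": [-1, -1, -1, -1, -1, -1, -1, -1]}}

```text
time_s: 16.65
position: [0.5455, -0.0594, 0.1976]
ee_rot: [[-0.988, -0.157, 0.0], [-0.157, 0.988, -0.0], [-0.0, -0.0, -1.0]]
contact_force: [0.1, 0.5, -1.5]
grip_width: 0.561
grasp_force: 41.5
```

>>> {"api": "drive_tool", "payload": {"twist": [[0, 0, 0], [0, 0, 0], [0, 0, 0], [0, 0, 0], [0, 0, 0], [0, 0, 0], [0, 0, 0], [0, 0, 0]], "translation": [[0, 0, 0], [0, 0, 0], [0, 0, 0], [0, 0, 0], [0, 0, 0], [0, 0, 0], [0, 0, 0], [0, 0, 0]], "claw": [-1, -1, -1, -1, -1, -1, -1, -1]}}

```text
time_s: 17.45
position: [0.5457, -0.0594, 0.1975]
ee_rot: [[-0.988, -0.157, 0.0], [-0.157, 0.988, -0.0], [-0.0, -0.0, -1.0]]
contact_force: [-1.0, 0.2, -2.2]
grip_width: 0.556
grasp_force: 41.5
```

Run:
```python
from h import *
weigh(8)
plan(*slot("tray",.045,-.058),.2,81)
plan(*slot("crate",.045,-.058),.2,81)
```

```text
t 17.85 mean [ 5.0000e-02 -3.8000e-02 -1.4440e+00 -4.5954e+01 -2.8849e+01 -1.4000e-02
  9.0000e-03 -0.0000e+00] std [0.374 0.392 0.262 0.008 0.002 0.023 0.015 0.029]
t 17.85 pos [ 0.5457 -0.0594  0.1975] yaw 99.0 tilt [-0.  0. -1.] w 0.56 gf 41.5 F [-0.27  0.2  -1.63]
twist z total 0.629 trans total [-1.409 -6.862 -0.063]
t 17.85 pos [ 0.5457 -0.0594  0.1975] yaw 99.0 tilt [-0.  0. -1.] w 0.56 gf 41.5 F [-0.27  0.2  -1.63]
twist z total 0.629 trans total [ 0.451  7.242 -0.063]
```

Small square ≈ 0.15–0.18 kg, so the crate is right.

>>> {"api": "drive_tool", "payload": {"twist": [[0, 0, 0.1], [0, 0, 0.2], [0, 0, 0.2], [0, 0, 0.129], [0, 0, 0], [0, 0, 0], [0, 0, 0], [0, 0, 0]], "translation": [[0, 0, 0], [0, 0, 0], [0, 0, 0], [0, 0, 0], [0, 0.3, -0.06], [0.05, 0.6, 0], [0.05, 0.8, 0], [0.05, 0.8, 0]], "claw": [-1, -1, -1, -1, -1, -1, -1, -1]}}

```text
time_s: 18.65
position: [0.5555, 0.0418, 0.2001]
ee_rot: [[-0.988, 0.156, 0.0], [0.156, 0.988, 0.0], [-0.0, 0.0, -1.0]]
contact_force: [-0.7, 0.3, -2.1]
grip_width: 0.554
grasp_force: 41.6
```

>>> {"api": "drive_tool", "payload": {"twist": [[0, 0, 0], [0, 0, 0], [0, 0, 0], [0, 0, 0], [0, 0, 0], [0, 0, 0], [0, 0, 0], [0, 0, 0]], "translation": [[0.05, 0.8, 0], [0.05, 0.8, 0], [0.05, 0.8, 0], [0.05, 0.8, 0], [0.05, 0.8, 0], [0.051, 0.5, 0], [0, 0.242, 0], [0, 0, 0]], "claw": [-1, -1, -1, -1, -1, -1, -1, -1]}}

```text
time_s: 19.45
position: [0.5729, 0.2311, 0.1998]
ee_rot: [[-0.988, 0.154, -0.0], [0.154, 0.988, 0.0], [0.0, 0.0, -1.0]]
contact_force: [-0.7, -0.1, -1.3]
grip_width: 0.559
grasp_force: 41.7
```

>>> {"api": "drive_tool", "payload": {"twist": [[0, 0, 0], [0, 0, 0], [0, 0, 0], [0, 0, 0]], "translation": [[0, 0, 0], [0, 0, 0], [0, 0, 0], [0, 0, 0]], "claw": [-1, -1, -1, -1]}}

```text
time_s: 19.85
position: [0.5734, 0.2286, 0.2]
ee_rot: [[-0.987, 0.158, 0.0], [0.158, 0.987, -0.0], [-0.0, -0.0, -1.0]]
contact_force: [-0.8, 0.0, -1.7]
grip_width: 0.558
grasp_force: 41.7
```

Run:
```python
from h import *
plan(*slot("crate",.045,-.058),.036,81)
```

```text
t 19.85 pos [0.5734 0.2286 0.2   ] yaw 80.9 tilt [-0. -0. -1.] w 0.558 gf 41.7 F [-0.84  0.05 -1.67]
twist z total -0.003 trans total [0.009 0.022 4.1  ]
```

>>> {"api": "drive_tool", "payload": {"twist": [[0, 0, 0], [0, 0, 0], [0, 0, 0], [0, 0, 0], [0, 0, 0], [0, 0, 0], [0, 0, 0], [0, 0, 0]], "translation": [[0, 0.02, 0.3], [0, 0, 0.7], [0, 0, 0.8], [0, 0, 0.8], [0, 0, 0.7], [0, 0, 0.5], [0, 0, 0.2], [0, 0, 0.1]], "claw": [-1, -1, -1, -1, -1, -1, -1, -1]}}

```text
time_s: 20.65
position: [0.5727, 0.2301, 0.0346]
ee_rot: [[-0.988, 0.157, -0.002], [0.157, 0.988, -0.0], [0.002, -0.001, -1.0]]
contact_force: [-0.9, 0.7, -2.3]
grip_width: 0.555
grasp_force: 41.6
```

>>> {"api": "drive_tool", "payload": {"twist": [[0, 0, 0], [0, 0, 0], [0, 0, 0], [0, 0, 0], [0, 0, 0], [0, 0, 0], [0, 0, 0], [0, 0, 0]], "translation": [[0, 0, 0], [0, 0, 0], [0, 0, 0], [0, 0, 0], [0, 0, 0], [0, 0, 0], [0, 0, 0], [0, 0, 0]], "claw": [-1, -1, -1, -1, -1, -1, -1, -1]}}

```text
time_s: 21.45
position: [0.5733, 0.2303, 0.0358]
ee_rot: [[-0.988, 0.157, -0.0], [0.157, 0.988, -0.0], [0.0, -0.0, -1.0]]
contact_force: [0.2, 0.4, -1.5]
grip_width: 0.557
grasp_force: 41.6
```

Run:
```python
from h import *
weigh(3)
plan(*slot("crate",.045,-.058),.034,81)
```

```text
t 21.6 mean [ 4.8000e-02 -5.0300e-01 -1.8810e+00 -5.6798e+01 -2.3966e+01 -3.9000e-02
 -1.1000e-02  0.0000e+00] std [0.101 0.571 0.438 0.009 0.004 0.032 0.014 0.012]
t 21.6 pos [0.5733 0.2303 0.0358] yaw 81.0 tilt [ 0. -0. -1.] w 0.56 gf 41.6 F [ 0.19 -0.94 -2.28]
twist z total -0.0 trans total [ 0.001 -0.019  0.045]
```

>>> {"api": "drive_tool", "payload": {"twist": [[0, 0, 0], [0, 0, 0], [0, 0, 0], [0, 0, 0]], "translation": [[0, 0, 0.02], [0, 0, 0.02], [0, 0, 0.01], [0, 0, 0]], "claw": [-1, -1, -1, -1]}}

```text
time_s: 22.0
position: [0.5733, 0.2303, 0.0341]
ee_rot: [[-0.988, 0.157, 0.0], [0.157, 0.988, -0.0], [-0.0, -0.0, -1.0]]
contact_force: [-0.7, -0.3, 1.7]
grip_width: 0.558
grasp_force: 42.0
```

>>> {"api": "drive_tool", "payload": {"twist": [[0, 0, 0], [0, 0, 0]], "translation": [[0, 0, 0.005], [0, 0, 0]], "claw": [-1, -1]}}

```text
time_s: 22.2
position: [0.5733, 0.2303, 0.0341]
ee_rot: [[-0.988, 0.157, 0.0], [0.157, 0.988, 0.0], [-0.0, 0.0, -1.0]]
contact_force: [-2.2, -0.9, 4.6]
grip_width: 0.553
grasp_force: 42.2
```

In contact; release.

>>> {"api": "drive_tool", "payload": {"twist": [[0, 0, 0], [0, 0, 0], [0, 0, 0], [0, 0, 0], [0, 0, 0], [0, 0, 0], [0, 0, 0], [0, 0, 0]], "translation": [[0, 0, 0], [0, 0, 0], [0, 0, 0], [0, 0, 0], [0, 0, -0.04], [0, 0, 0], [0, 0, 0], [0, 0, 0]], "claw": [0.5, 0.5, 0.5, 0.5, 0.5, 0.5, 0.5, 0.5]}}

```text
time_s: 23.0
position: [0.5733, 0.2303, 0.0353]
ee_rot: [[-0.988, 0.157, 0.0], [0.157, 0.988, 0.0], [-0.0, 0.0, -1.0]]
contact_force: [1.6, 0.7, 0.3]
grip_width: 0.748
grasp_force: 0.0
```

Run:
```python
from h import *
weigh(3)
plan(.5825,.055,.2,81)
```

```text
t 23.15 mean [ 1.0800e-01 -3.0500e-01  3.7800e-01 -5.5694e+01 -2.3364e+01  3.0000e-03
  3.0000e-03  1.0000e-03] std [0.225 0.138 0.718 0.004 0.005 0.025 0.02  0.012]
t 23.15 pos [0.5733 0.2303 0.0352] yaw 81.0 tilt [ 0. -0. -1.] w 0.749 gf 0.0 F [ 0.04 -0.39  1.04]
twist z total -0.0 trans total [-0.913 -4.292 -4.119]
```

>>> {"api": "drive_tool", "payload": {"twist": [[0, 0, 0], [0, 0, 0], [0, 0, 0], [0, 0, 0], [0, 0, 0], [0, 0, 0], [0, 0, 0], [0, 0, 0]], "translation": [[0, 0, -0.2], [0, 0, -0.5], [0, 0, -0.8], [0, 0, -0.8], [0, -0.3, -0.8], [-0.15, -0.7, -0.5], [-0.15, -0.8, -0.3], [-0.15, -0.8, -0.2]], "claw": [0.5, 0.5, 0.5, 0.5, 1, 1, 1, 1]}}

```text
time_s: 23.95
position: [0.5753, 0.124, 0.2016]
ee_rot: [[-0.988, 0.156, 0.003], [0.156, 0.988, -0.0], [-0.003, 0.0, -1.0]]
contact_force: [0.3, -0.1, -0.1]
grip_width: 0.999
grasp_force: 0.0
```

>>> {"api": "drive_tool", "payload": {"twist": [[0, 0, 0], [0, 0, 0], [0, 0, 0], [0, 0, 0], [0, 0, 0], [0, 0, 0], [0, 0, 0], [0, 0, 0]], "translation": [[-0.2, -0.8, 0], [-0.2, -0.6, 0], [-0.063, -0.292, 0], [0, 0, 0], [0, 0, 0], [0, 0, 0], [0, 0, 0], [0, 0, 0]], "claw": [1, 1, 1, 1, 1, 1, 1, 1]}}

```text
time_s: 24.75
position: [0.5823, 0.056, 0.1992]
ee_rot: [[-0.988, 0.155, -0.0], [0.155, 0.988, 0.0], [0.0, 0.0, -1.0]]
contact_force: [-0.2, 0.0, 0.0]
grip_width: 1.005
grasp_force: 0.0
```

Run:
```python
from h import *
weigh(3)
plan(.5825,.055,.033,81)
```

```text
t 24.9 mean [ 2.6000e-02  1.7000e-01  7.8000e-02 -4.8972e+01 -2.8535e+01 -2.0000e-02
 -6.0000e-03 -6.0000e-03] std [0.67  0.394 0.502 0.    0.001 0.025 0.043 0.019]
t 24.9 pos [0.5824 0.0555 0.1992] yaw 81.0 tilt [ 0.  0. -1.] w 0.999 gf 0.0 F [-0.84 -0.39 -0.59]
twist z total 0.001 trans total [-4.000e-03 -1.200e-02  4.156e+00]
```

>>> {"api": "drive_tool", "payload": {"twist": [[0, 0, 0], [0, 0, 0], [0, 0, 0], [0, 0, 0], [0, 0, 0], [0, 0, 0], [0, 0, 0], [0, 0, 0]], "translation": [[0, -0.01, 0.3], [0, 0, 0.7], [0, 0, 0.7], [0, 0, 0.6], [0, 0, 0.6], [0, 0, 0.6], [0, 0, 0.4], [0, 0, 0.25]], "claw": [1, 1, 1, 1, 1, 1, 1, 1]}}

```text
time_s: 25.7
position: [0.581, 0.0547, 0.0309]
ee_rot: [[-0.988, 0.157, -0.003], [0.157, 0.988, 0.0], [0.003, -0.0, -1.0]]
contact_force: [-0.0, 0.4, 0.1]
grip_width: 1.004
grasp_force: 0.0
```

>>> {"api": "drive_tool", "payload": {"twist": [[0, 0, 0], [0, 0, 0], [0, 0, 0], [0, 0, 0], [0, 0, 0], [0, 0, 0], [0, 0, 0], [0, 0, 0]], "translation": [[0, 0, 0], [0, 0, 0], [0, 0, 0], [0, 0, 0], [0, 0, 0], [0, 0, 0], [0, 0, 0], [0, 0, 0]], "claw": [1, 1, -1, -1, -1, -1, -1, -1], "newtons": 50}}

```text
time_s: 26.5
position: [0.5835, 0.0544, 0.0347]
ee_rot: [[-0.988, 0.157, 0.003], [0.157, 0.988, -0.001], [-0.003, -0.0, -1.0]]
contact_force: [-0.3, 0.8, 6.4]
grip_width: 0.787
grasp_force: 56.9
```

>>> {"api": "drive_tool", "payload": {"twist": [[0, 0, 0], [0, 0, 0], [0, 0, 0], [0, 0, 0], [0, 0, 0], [0, 0, 0], [0, 0, 0], [0, 0, 0]], "translation": [[0, 0, -0.1], [0, 0, -0.3], [0, 0, -0.6], [0, 0, -0.7], [0, 0, -0.7], [0, 0, -0.7], [0, 0, -0.6], [0, 0, -0.3]], "claw": [-1, -1, -1, -1, -1, -1, -1, -1]}}

```text
time_s: 27.3
position: [0.5832, 0.0547, 0.1962]
ee_rot: [[-0.988, 0.157, 0.004], [0.157, 0.988, -0.0], [-0.004, 0.0, -1.0]]
contact_force: [0.0, -0.1, -2.9]
grip_width: 0.782
grasp_force: 56.9
```

>>> {"api": "drive_tool", "payload": {"twist": [[0, 0, 0], [0, 0, 0], [0, 0, 0], [0, 0, 0], [0, 0, 0], [0, 0, 0], [0, 0, 0], [0, 0, 0]], "translation": [[0, 0, -0.15], [0, 0, 0], [0, 0, 0], [0, 0, 0], [0, 0, 0], [0, 0, 0], [0, 0, 0], [0, 0, 0]], "claw": [-1, -1, -1, -1, -1, -1, -1, -1]}}

```text
time_s: 28.1
position: [0.5824, 0.0546, 0.1991]
ee_rot: [[-0.988, 0.157, -0.0], [0.157, 0.988, 0.0], [0.0, -0.0, -1.0]]
contact_force: [0.5, 0.8, -3.2]
grip_width: 0.781
grasp_force: 56.9
```

Run:
```python
from h import *
weigh(6)
plan(*slot("tray",.045,-.056),.2,81)
plan(*slot("crate",-.045,.056),.2,81)
```

```text
t 28.4 mean [ 3.6800e-01  2.6300e-01 -3.0530e+00 -5.0621e+01 -2.9704e+01 -1.4000e-02
 -1.4000e-02  3.0000e-03] std [0.318 0.528 0.386 0.02  0.013 0.033 0.017 0.026]
t 28.4 pos [0.5824 0.0546 0.1993] yaw 81.0 tilt [-0. -0. -1.] w 0.786 gf 56.9 F [-0.27 -0.45 -3.41]
twist z total -0.0 trans total [-0.946 -9.771 -0.017]
t 28.4 pos [0.5824 0.0546 0.1993] yaw 81.0 tilt [-0. -0. -1.] w 0.786 gf 56.9 F [-0.27 -0.45 -3.41]
twist z total -0.0 trans total [ 3.154  7.141 -0.017]
```

About 0.29–0.31 kg, at or above half, so the tray suits either reading.

>>> {"api": "drive_tool", "payload": {"twist": [[0, 0, 0], [0, 0, 0], [0, 0, 0], [0, 0, 0], [0, 0, 0], [0, 0, 0], [0, 0, 0], [0, 0, 0]], "translation": [[0, -0.2, 0], [-0.05, -0.5, 0], [-0.1, -0.8, 0], [-0.1, -0.8, 0], [-0.1, -0.8, 0], [-0.1, -0.8, 0], [-0.1, -0.8, 0], [-0.1, -0.8, 0]], "claw": [-1, -1, -1, -1, -1, -1, -1, -1]}}

```text
time_s: 29.2
position: [0.5732, -0.1686, 0.1994]
ee_rot: [[-0.988, 0.157, 0.0], [0.157, 0.988, -0.0], [-0.0, -0.0, -1.0]]
contact_force: [0.0, 0.2, -2.9]
grip_width: 0.783
grasp_force: 57.0
```

>>> {"api": "drive_tool", "payload": {"twist": [[0, 0, 0], [0, 0, 0], [0, 0, 0], [0, 0, 0], [0, 0, 0], [0, 0, 0], [0, 0, 0], [0, 0, 0]], "translation": [[-0.1, -0.8, 0], [-0.1, -0.8, 0], [-0.096, -0.8, 0], [0, -0.8, 0], [0, -0.6, 0], [0, -0.3, 0], [0, -0.171, 0], [0, 0, 0]], "claw": [-1, -1, -1, -1, -1, -1, -1, -1]}}

```text
time_s: 30.0
position: [0.5583, -0.3377, 0.1991]
ee_rot: [[-0.988, 0.157, -0.0], [0.157, 0.988, 0.0], [0.0, 0.0, -1.0]]
contact_force: [-0.3, -0.2, -3.2]
grip_width: 0.785
grasp_force: 57.1
```

>>> {"api": "drive_tool", "payload": {"twist": [[0, 0, 0], [0, 0, 0], [0, 0, 0], [0, 0, 0], [0, 0, 0], [0, 0, 0], [0, 0, 0], [0, 0, 0]], "translation": [[0, 0, 0], [0, 0, 0], [0, 0, 0.3], [0, 0, 0.6], [0, 0, 0.6], [0, 0, 0.4], [0, 0, 0.1], [0, 0, 0]], "claw": [-1, -1, -1, -1, -1, -1, -1, -1]}}

```text
time_s: 30.8
position: [0.5583, -0.3365, 0.1182]
ee_rot: [[-0.988, 0.156, -0.002], [0.156, 0.988, 0.001], [0.002, 0.001, -1.0]]
contact_force: [0.2, -0.5, -1.3]
grip_width: 0.782
grasp_force: 57.1
```

Run:
```python
from h import *
p,d=optics.snapshot("scene");save("b1",p);W=pts("scene",d)
plan(*slot("tray",.045,-.056),.043,81)
```

```text
t 30.85 pos [ 0.5588 -0.3371  0.1193] yaw 81.0 tilt [-0.  0. -1.] w 0.783 gf 57.1 F [ 0.95  0.75 -2.08]
twist z total 0.001 trans total [ 0.003 -0.007  1.909]
```

View pics/b1.png

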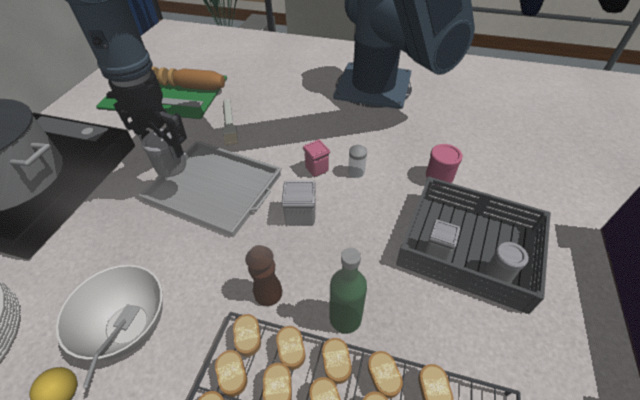

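The picture shows both small tubs upright in the crate at (444,237) and (511,260). The round tub hangs near the tray's corner, so I check the tray fit before lowering.

Run:
```python
from h import *
for n in("top","scene"):
    W=np.load(n+"_W.npy")
    m=(W[...,2]>.014)&(W[...,2]<.03)&(W[...,0]>.39)&(W[...,0]<.66)&(W[...,1]<-.12)&(W[...,1]>-.43)
    Q=W[m];t=np.radians(-9);u=np.array([np.cos(t),np.sin(t)]);v=np.array([-u[1],u[0]])
    q=np.c_[(Q[:,:2]-[.523,-.275])@u,(Q[:,:2]-[.523,-.275])@v]
    print(n,len(Q),rect(Q),np.percentile(q,[0,1,5,95,99,100],axis=0).round(3).tolist(),np.nanmedian(W[m][:,2]))
    f=(np.abs(W[...,0]-.52)<.06)&(np.abs(W[...,1]+.275)<.06);print("floor z",np.median(W[f][:,2]))
```

```text
top 1294 (array([ 521.5, -274.3]), array([274.9, 206.9]), 80.8) [[-0.105, -0.137], [-0.105, -0.134], [-0.103, -0.126], [0.099, 0.128], [0.1, 0.137], [0.102, 0.138]] 0.02225087481426602
floor z 0.005147840391245495
scene 1641 (array([ 523.3, -275. ]), array([275.4, 207.3]), 81.1) [[-0.103, -0.138], [-0.102, -0.134], [-0.099, -0.123], [0.102, 0.123], [0.103, 0.136], [0.104, 0.138]] 0.02250887370662369
floor z 0.005576087841472788
```

Tray fit confirmed. Lowering.

>>> {"api": "drive_tool", "payload": {"twist": [[0, 0, 0], [0, 0, 0], [0, 0, 0], [0, 0, 0], [0, 0, 0], [0, 0, 0], [0, 0, 0], [0, 0, 0]], "translation": [[0, 0, 0.4], [0, 0, 0.6], [0, 0, 0.5], [0, 0, 0.25], [0, 0, 0.14], [0, 0, 0], [0, 0, 0], [0, 0, 0]], "claw": [-1, -1, -1, -1, -1, -1, -1, -1]}}

```text
time_s: 31.65
position: [0.5593, -0.3379, 0.045]
ee_rot: [[-0.988, 0.157, 0.002], [0.157, 0.988, -0.002], [-0.002, -0.001, -1.0]]
contact_force: [0.3, 0.6, -3.2]
grip_width: 0.781
grasp_force: 57.1
```

>>> {"api": "drive_tool", "payload": {"twist": [[0, 0, 0], [0, 0, 0], [0, 0, 0]], "translation": [[0, 0, 0], [0, 0, 0], [0, 0, 0]], "claw": [-1, -1, -1]}}

```text
time_s: 31.95
position: [0.5587, -0.3374, 0.0439]
ee_rot: [[-0.988, 0.157, 0.0], [0.157, 0.988, -0.0], [-0.0, -0.0, -1.0]]
contact_force: [-0.3, -0.4, -3.5]
grip_width: 0.782
grasp_force: 57.1
```

Run:
```python
from h import *
weigh(3)
plan(*slot("tray",.045,-.056),.039,81)
```

```text
t 32.1 mean [-9.8000e-02  3.5100e-01 -3.2970e+00 -6.0988e+01 -2.5639e+01  2.7000e-02
 -7.0000e-03 -1.3000e-02] std [0.439 0.429 0.398 0.009 0.011 0.012 0.014 0.023]
t 32.1 pos [ 0.5586 -0.3373  0.0437] yaw 81.0 tilt [ 0. -0. -1.] w 0.783 gf 57.1 F [-0.48  0.93 -3.04]
twist z total -0.0 trans total [-0.003 -0.     0.118]
```

>>> {"api": "drive_tool", "payload": {"twist": [[0, 0, 0], [0, 0, 0], [0, 0, 0], [0, 0, 0]], "translation": [[0, 0, 0.03], [0, 0, 0.03], [0, 0, 0.03], [0, 0, 0]], "claw": [-1, -1, -1, -1]}}

```text
time_s: 32.5
position: [0.5585, -0.3373, 0.0399]
ee_rot: [[-0.988, 0.157, -0.0], [0.157, 0.988, 0.0], [0.0, 0.0, -1.0]]
contact_force: [0.2, -0.3, -2.9]
grip_width: 0.782
grasp_force: 57.2
```

>>> {"api": "drive_tool", "payload": {"twist": [[0, 0, 0], [0, 0, 0], [0, 0, 0]], "translation": [[0, 0, 0.015], [0, 0, 0.015], [0, 0, 0]], "claw": [-1, -1, -1]}}

```text
time_s: 32.8
position: [0.5586, -0.3373, 0.0398]
ee_rot: [[-0.988, 0.157, 0.0], [0.157, 0.988, -0.0], [-0.0, -0.0, -1.0]]
contact_force: [-4.3, 2.8, 4.6]
grip_width: 0.786
grasp_force: 57.5
```

>>> {"api": "drive_tool", "payload": {"twist": [[0, 0, 0], [0, 0, 0], [0, 0, 0], [0, 0, 0], [0, 0, 0], [0, 0, 0], [0, 0, 0], [0, 0, 0]], "translation": [[0, 0, 0], [0, 0, 0], [0, 0, 0], [0, 0, 0], [0, 0, -0.1], [0, 0, 0], [0, 0, 0], [0, 0, 0]], "claw": [0.95, 0.95, 0.95, 0.95, 0.95, 0.95, 0.95, 0.95]}}

```text
time_s: 33.6
position: [0.5586, -0.3373, 0.0429]
ee_rot: [[-0.988, 0.157, 0.0], [0.157, 0.988, -0.0], [-0.0, -0.0, -1.0]]
contact_force: [0.9, 0.5, -0.6]
grip_width: 0.97
grasp_force: 0.0
```

Run:
```python
from h import *
weigh(3)
plan(.5485,-.057,.2,105.4)
```

```text
t 33.75 mean [ 1.8100e-01 -2.8200e-01  2.4700e-01 -5.9054e+01 -2.4581e+01 -2.8000e-02
  2.8000e-02 -3.0000e-03] std [0.419 0.397 0.163 0.016 0.014 0.018 0.011 0.004]
t 33.75 pos [ 0.5585 -0.3373  0.0428] yaw 81.0 tilt [ 0.  0. -1.] w 0.974 gf 0.0 F [0.75 0.17 0.47]
twist z total -0.852 trans total [-1.619  6.822 -3.93 ]
```

>>> {"api": "drive_tool", "payload": {"twist": [[0, 0, 0], [0, 0, 0], [0, 0, 0], [0, 0, 0], [0, 0, -0.213], [0, 0, -0.213], [0, 0, -0.213], [0, 0, -0.213]], "translation": [[0, 0, -0.2], [0, 0, -0.6], [0, 0, -0.9], [0, 0, -0.9], [0, 0, -0.8], [0, 0, -0.53], [0, 0, 0], [0, 0, 0]], "claw": [1, 1, 1, 1, 1, 1, 1, 1]}}

```text
time_s: 34.55
position: [0.5591, -0.3377, 0.2023]
ee_rot: [[-0.963, -0.27, 0.002], [-0.27, 0.963, -0.002], [-0.002, -0.003, -1.0]]
contact_force: [-0.3, -0.6, -0.5]
grip_width: 1.001
grasp_force: 0.0
```

Run:
```python
from h import *
for n in("top","scene"):
    p,d=optics.snapshot(n);save("d1"+n,p);W=pts(n,d)
    m=(np.hypot(W[...,0]-.5485,W[...,1]+.057)<.06)&(W[...,2]>.07)&(W[...,2]<.079)
    print(n,rect(W[m]))
plan(.5485,-.057,.2,105.4)
```

```text
top (array([546.5, -55.6]), array([65.6, 65.7]), 14.8)
scene (array([549.9, -57.3]), array([63.2, 65.8]), 15.2)
t 34.65 pos [ 0.5586 -0.3373  0.201 ] yaw 105.4 tilt [-0.001 -0.001 -1.   ] w 0.996 gf 0.0 F [ 0.36 -0.22 -0.01]
twist z total 0.002 trans total [-1.617  6.824  0.025]
```

View pics/d1scene.png

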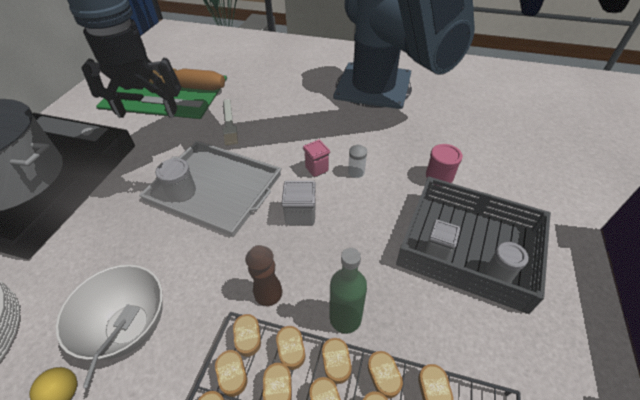

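The round tub stands on the tray at (173,175). The square tub at (299,200) is still in place and is next.

>>> {"api": "drive_tool", "payload": {"twist": [[0, 0, 0], [0, 0, 0], [0, 0, 0], [0, 0, 0], [0, 0, 0], [0, 0, 0], [0, 0, 0], [0, 0, 0]], "translation": [[-0.1, 0.4, 0], [-0.2, 0.8, 0], [-0.2, 0.8, 0], [-0.2, 0.8, 0], [-0.2, 0.8, 0], [-0.2, 0.8, 0], [-0.2, 0.8, 0], [-0.2, 0.8, 0]], "claw": [1, 1, 1, 1, 1, 1, 1, 1]}}

```text
time_s: 35.45
position: [0.5519, -0.0875, 0.2001]
ee_rot: [[-0.965, -0.263, -0.0], [-0.263, 0.965, 0.001], [0.0, 0.001, -1.0]]
contact_force: [0.7, 0.8, 1.1]
grip_width: 0.999
grasp_force: 0.0
```

>>> {"api": "drive_tool", "payload": {"twist": [[0, 0, 0], [0, 0, 0], [0, 0, 0], [0, 0, 0], [0, 0, 0], [0, 0, 0], [0, 0, 0], [0, 0, 0]], "translation": [[-0.117, 0.6, 0], [0, 0.224, 0], [0, 0, 0], [0, 0, 0], [0, 0, 0], [0, 0, 0], [0, 0, 0], [0, 0, 0]], "claw": [1, 1, 1, 1, 1, 1, 1, 1]}}

```text
time_s: 36.25
position: [0.5485, -0.0576, 0.2]
ee_rot: [[-0.964, -0.264, -0.0], [-0.264, 0.964, 0.0], [0.0, 0.0, -1.0]]
contact_force: [-0.4, 0.6, -0.5]
grip_width: 1.004
grasp_force: 0.0
```

Run:
```python
from h import *
weigh(3)
plan(.548,-.0565,.034,105)
```

```text
t 36.4 mean [ 6.4000e-02  2.8300e-01 -3.3800e-01 -4.5220e+01 -2.8257e+01  2.1000e-02
 -8.0000e-03 -3.0000e-03] std [0.053 0.495 0.139 0.008 0.002 0.005 0.02  0.035]
t 36.4 pos [ 0.5485 -0.0572  0.2   ] yaw 105.4 tilt [ 0. -0. -1.] w 0.999 gf 0.0 F [ 0.13  0.92 -0.28]
twist z total 0.013 trans total [0.008 0.02  4.151]
```

>>> {"api": "drive_tool", "payload": {"twist": [[0, 0, 0.013], [0, 0, 0], [0, 0, 0], [0, 0, 0], [0, 0, 0], [0, 0, 0], [0, 0, 0], [0, 0, 0]], "translation": [[0, 0.02, 0.3], [0, 0, 0.7], [0, 0, 0.7], [0, 0, 0.6], [0, 0, 0.6], [0, 0, 0.6], [0, 0, 0.4], [0, 0, 0.25]], "claw": [1, 1, 1, 1, 1, 1, 1, 1]}}

```text
time_s: 37.2
position: [0.5469, -0.0557, 0.0318]
ee_rot: [[-0.966, -0.259, -0.003], [-0.259, 0.966, 0.001], [0.003, 0.002, -1.0]]
contact_force: [0.7, 0.0, -0.0]
grip_width: 0.997
grasp_force: 0.0
```

>>> {"api": "drive_tool", "payload": {"twist": [[0, 0, 0], [0, 0, 0], [0, 0, 0], [0, 0, 0], [0, 0, 0], [0, 0, 0], [0, 0, 0], [0, 0, 0]], "translation": [[0, 0, 0], [0, 0, 0], [0, 0, 0], [0, 0, 0], [0, 0, 0], [0, 0, 0], [0, 0, 0], [0, 0, 0]], "claw": [1, 1, -1, -1, -1, -1, -1, -1]}}

```text
time_s: 38.0
position: [0.5494, -0.0566, 0.0354]
ee_rot: [[-0.966, -0.259, 0.003], [-0.259, 0.966, -0.001], [-0.002, -0.002, -1.0]]
contact_force: [-0.5, -1.6, 6.6]
grip_width: 0.765
grasp_force: 57.3
```

>>> {"api": "drive_tool", "payload": {"twist": [[0, 0, 0], [0, 0, 0], [0, 0, 0], [0, 0, 0], [0, 0, 0], [0, 0, 0], [0, 0, 0], [0, 0, 0]], "translation": [[0, 0, -0.1], [0, 0, -0.3], [0, 0, -0.6], [0, 0, -0.7], [0, 0, -0.7], [0, 0, -0.7], [0, 0, -0.6], [0, 0, -0.3]], "claw": [-1, -1, -1, -1, -1, -1, -1, -1]}}

```text
time_s: 38.8
position: [0.5488, -0.0563, 0.1967]
ee_rot: [[-0.966, -0.259, 0.003], [-0.259, 0.966, -0.001], [-0.003, -0.002, -1.0]]
contact_force: [-0.2, -1.1, -4.3]
grip_width: 0.763
grasp_force: 57.2
```

>>> {"api": "drive_tool", "payload": {"twist": [[0, 0, 0], [0, 0, 0], [0, 0, 0], [0, 0, 0], [0, 0, 0], [0, 0, 0], [0, 0, 0], [0, 0, 0]], "translation": [[0, 0, -0.15], [0, 0, 0], [0, 0, 0], [0, 0, 0], [0, 0, 0], [0, 0, 0], [0, 0, 0], [0, 0, 0]], "claw": [-1, -1, -1, -1, -1, -1, -1, -1]}}

```text
time_s: 39.6
position: [0.5483, -0.0562, 0.1999]
ee_rot: [[-0.966, -0.259, -0.0], [-0.259, 0.966, 0.0], [0.0, 0.0, -1.0]]
contact_force: [0.7, -0.1, -3.5]
grip_width: 0.763
grasp_force: 57.2
```

Run:
```python
from h import *
weigh(6)
plan(*slot("tray",-.035,.05),.2,81)
plan(*slot("crate",-.045,.0),.2,81)
```

```text
t 39.9 mean [-1.3400e-01 -6.2000e-02 -4.4930e+00 -4.7447e+01 -2.9884e+01  1.1000e-02
 -1.6000e-02  7.0000e-03] std [0.637 0.394 0.518 0.019 0.013 0.03  0.028 0.029]
t 39.9 pos [ 0.5483 -0.0562  0.2001] yaw 105.0 tilt [-0. -0. -1.] w 0.765 gf 57.2 F [ 0.47 -0.17 -4.05]
twist z total 0.839 trans total [ 6.430e-01 -4.252e+00  3.000e-03]
t 39.9 pos [ 0.5483 -0.0562  0.2001] yaw 105.0 tilt [-0. -0. -1.] w 0.765 gf 57.2 F [ 0.47 -0.17 -4.05]
twist z total 0.839 trans total [2.748e+00 8.611e+00 3.000e-03]
```

About 0.43 kg, heavy, so it goes on the tray.

>>> {"api": "drive_tool", "payload": {"twist": [[0, 0, 0.1], [0, 0, 0.2], [0, 0, 0.2], [0, 0, 0.2], [0, 0, 0.139], [0, 0, 0], [0, 0, 0], [0, 0, 0]], "translation": [[0, 0, 0], [0, 0, 0], [0, 0, 0], [0, 0, 0], [0, 0, 0], [0, -0.3, 0], [0.1, -0.6, 0], [0.143, -0.7, 0]], "claw": [-1, -1, -1, -1, -1, -1, -1, -1]}}

```text
time_s: 40.7
position: [0.5286, -0.1187, 0.2001]
ee_rot: [[-0.988, 0.153, 0.0], [0.153, 0.988, -0.0], [-0.0, -0.0, -1.0]]
contact_force: [0.5, -0.1, -4.8]
grip_width: 0.765
grasp_force: 57.2
```

>>> {"api": "drive_tool", "payload": {"twist": [[0, 0, 0], [0, 0, 0], [0, 0, 0], [0, 0, 0], [0, 0, 0], [0, 0, 0], [0, 0, 0], [0, 0, 0]], "translation": [[0.2, -0.8, 0], [0.2, -0.8, 0], [0, -0.6, 0], [0, -0.3, 0], [0, -0.152, 0], [0, 0, 0], [0, 0, 0], [0, 0, 0]], "claw": [-1, -1, -1, -1, -1, -1, -1, -1]}}

```text
time_s: 41.5
position: [0.4964, -0.219, 0.2]
ee_rot: [[-0.988, 0.155, -0.0], [0.155, 0.988, 0.0], [0.0, 0.0, -1.0]]
contact_force: [1.0, -0.2, -4.6]
grip_width: 0.765
grasp_force: 57.4
```

>>> {"api": "drive_tool", "payload": {"twist": [[0, 0, 0], [0, 0, 0], [0, 0, 0], [0, 0, 0], [0, 0, 0], [0, 0, 0], [0, 0, 0], [0, 0, 0]], "translation": [[0, 0, 0.3], [0, 0, 0.6], [0, 0, 0.7], [0, 0, 0.7], [0, 0, 0.6], [0, 0, 0.5], [0, 0, 0.25], [0, 0, 0.1]], "claw": [-1, -1, -1, -1, -1, -1, -1, -1]}}

```text
time_s: 42.3
position: [0.4956, -0.2192, 0.0486]
ee_rot: [[-0.988, 0.156, -0.002], [0.156, 0.988, 0.001], [0.002, 0.001, -1.0]]
contact_force: [-0.5, 0.4, -4.6]
grip_width: 0.768
grasp_force: 57.2
```

>>> {"api": "drive_tool", "payload": {"twist": [[0, 0, 0], [0, 0, 0], [0, 0, 0], [0, 0, 0], [0, 0, 0]], "translation": [[0, 0, 0.05], [0, 0, 0], [0, 0, 0], [0, 0, 0], [0, 0, 0]], "claw": [-1, -1, -1, -1, -1]}}

```text
time_s: 42.8
position: [0.4965, -0.2204, 0.0487]
ee_rot: [[-0.988, 0.157, 0.001], [0.157, 0.988, -0.001], [-0.001, -0.001, -1.0]]
contact_force: [-0.2, 0.1, -5.1]
grip_width: 0.764
grasp_force: 57.2
```

Run:
```python
from h import *
plan(*slot("tray",-.035,.05),.04,81)
```

```text
t 42.8 pos [ 0.4965 -0.2204  0.0487] yaw 81.0 tilt [-0.001 -0.001 -1.   ] w 0.764 gf 57.2 F [-0.24  0.12 -5.09]
twist z total -0.0 trans total [0.008 0.005 0.217]
```

>>> {"api": "drive_tool", "payload": {"twist": [[0, 0, 0], [0, 0, 0], [0, 0, 0], [0, 0, 0], [0, 0, 0], [0, 0, 0]], "translation": [[0, 0, 0.05], [0, 0, 0.05], [0, 0, 0.04], [0, 0, 0.03], [0, 0, 0], [0, 0, 0]], "claw": [-1, -1, -1, -1, -1, -1]}}

```text
time_s: 43.4
position: [0.4962, -0.2201, 0.0412]
ee_rot: [[-0.988, 0.157, -0.0], [0.157, 0.988, 0.0], [0.0, 0.0, -1.0]]
contact_force: [0.9, 0.1, -4.9]
grip_width: 0.772
grasp_force: 57.2
```

>>> {"api": "drive_tool", "payload": {"twist": [[0, 0, 0], [0, 0, 0], [0, 0, 0]], "translation": [[0, 0, 0.02], [0, 0, 0.02], [0, 0, 0]], "claw": [-1, -1, -1]}}

```text
time_s: 43.7
position: [0.4963, -0.2202, 0.0404]
ee_rot: [[-0.988, 0.157, 0.0], [0.157, 0.988, -0.0], [-0.0, -0.0, -1.0]]
contact_force: [-2.7, 0.6, 4.0]
grip_width: 0.767
grasp_force: 58.0
```

Contact; release, raise, then retreat.

>>> {"api": "drive_tool", "payload": {"twist": [[0, 0, 0], [0, 0, 0], [0, 0, 0], [0, 0, 0], [0, 0, 0], [0, 0, 0], [0, 0, 0], [0, 0, 0]], "translation": [[0, 0, 0], [0, 0, 0], [0, 0, 0], [0, 0, 0], [0, 0, -0.1], [0, 0, -0.3], [0, 0, -0.6], [0, 0, -0.9]], "claw": [0.95, 0.95, 0.95, 0.95, 0.95, 0.95, 0.95, 0.95]}}

```text
time_s: 44.5
position: [0.4951, -0.2194, 0.1157]
ee_rot: [[-0.988, 0.157, -0.003], [0.157, 0.988, 0.002], [0.003, 0.002, -1.0]]
contact_force: [0.9, -0.6, -1.0]
grip_width: 0.974
grasp_force: 0.0
```

>>> {"api": "drive_tool", "payload": {"twist": [[0, 0, 0], [0, 0, 0], [0, 0, 0], [0, 0, 0], [0, 0, 0], [0, 0, 0], [0, 0, 0], [0, 0, 0]], "translation": [[0, 0, -0.9], [0, 0, -0.9], [0, 0, -0.9], [0.6, 0.6, -0.6], [0.6, 0.6, -0.3], [0.4, 0.6, 0], [0.2, 0.4, 0], [0, 0, 0]], "claw": [1, 1, 1, 1, 1, 1, 1, 1]}}

```text
time_s: 45.3
position: [0.4383, -0.1201, 0.2605]
ee_rot: [[-0.988, 0.155, 0.001], [0.155, 0.988, -0.0], [-0.001, 0.0, -1.0]]
contact_force: [0.7, -0.8, 0.3]
grip_width: 1.001
grasp_force: 0.0
```

Run:
```python
from h import *
for n in("top","scene"):
    p,d=optics.snapshot(n);save("e1"+n,p)
    W=pts(n,d)
    for c in((.592,.344),(.573,.23),(.5585,-.337),(.496,-.22)):
        m=(np.hypot(W[...,0]-c[0],W[...,1]-c[1])<.05)&(W[...,2]>.068)&(W[...,2]<.085);Q=W[m]
        print(n,c,len(Q),*(rect(Q) if len(Q)>5 else ()),np.ptp(Q[:,2]).round(4) if len(Q) else "",np.median(Q[:,2]))
plan(.4,0,.25)
```

```text
top (0.592, 0.344) 351 [589.4 345.7] [50.6 50.4] 43.9 0.0146 0.07460441729116307
top (0.573, 0.23) 368 [571.8 231.6] [48.8 47.4] 80.0 0.013 0.07406808663466413
top (0.5585, -0.337) 609 [ 557.  -334.8] [66.9 66.8] 20.9 0.0165 0.07859804275251991
top (0.496, -0.22) 2 0.0063 0.07634279809909217
scene (0.592, 0.344) 664 [591.9 343.7] [50.4 50.5] 85.9 0.0103 0.07419432753497152
scene (0.573, 0.23) 596 [573.9 230.1] [47.4 47.6] 81.1 0.0106 0.07401213090207659
scene (0.5585, -0.337) 668 [ 560.  -335.7] [66.7 67.2] 53.1 0.0141 0.07838362211727995
scene (0.496, -0.22) 722 [ 496.7 -218.8] [65.  65.3] 81.3 0.0141 0.07855244301012237
t 45.4 pos [ 0.4393 -0.1222  0.26  ] yaw 81.0 tilt [-0.001 -0.001 -1.   ] w 1.003 gf 0.0 F [ 0.64 -0.12  0.12]
twist z total -0.0 trans total [1.447 2.864 0.25 ]
```

View pics/e1scene.png

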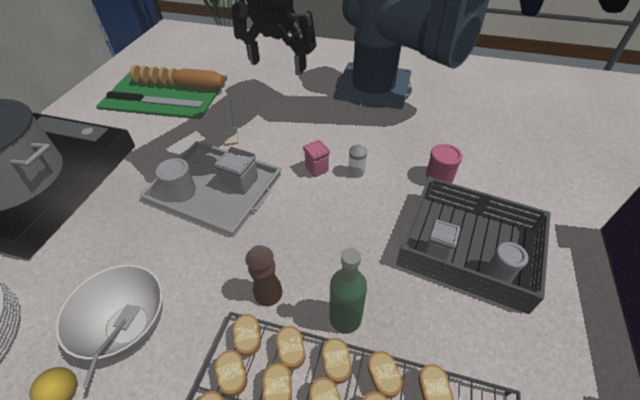

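View pics/e1top.png

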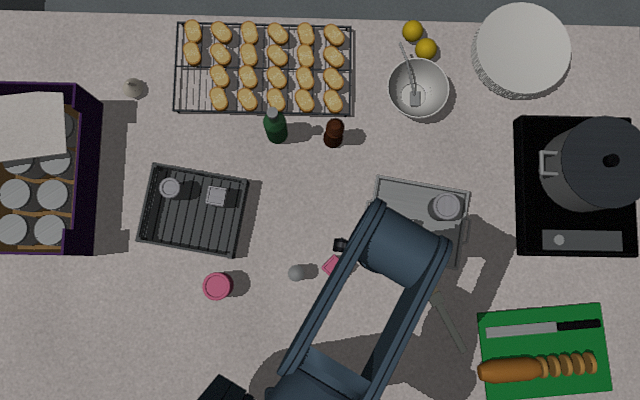

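Both small tubs stand in the crate, at (444,237) and (511,260) in the scene view. Both large tubs stand on the tray, at (175,178) and (236,170). The bystanders and the pink look-alikes have not moved, and the arm is clear, so I hand it in.

```bash
python3 -c "
from bench import manip
print(manip.close_job())"
```

```text
the job is handed in; nothing more can be done
None
```

The job is handed in: both small tubs (about 165 g and 185 g, each about half full) stand in the crate, and the large round (about 300 g, about half full) and large square (about 430 g) stand on the tray, all upright and let go, with the bottle, mill and shaker where they were.

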